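# Feel for the dragging idler wheel and set it aside

## Robot

A 6-joint arm with a two-finger parallel gripper is mounted at the origin on the work surface. World frame = base frame: x ahead of the robot, y to its left, z up, the work surface at z = 0. Lengths are in m, angles in rad, forces in N, time in s.
With the tool pointing down it reaches from about 0.25 to 0.725 m from the base axis. Payload 4 kg.
Tool frame: the origin (TCP) lies on the centre line of the jaws, within the pads' length; the fingertips stand 25 mm ahead of it and the grasp point (between the pads) lies 6 mm ahead of it; z points along the fingers, y is the line along which they close (so a half turn about z gives the same grasp; the last joint's range is limited). The gripper opens to 85 mm and grips with 20 to 120 N. Pads are 22 mm wide; open, the fingers measure 114 mm over their backs; the gripper's body (76 mm by 85 mm) begins 54 mm behind the grasp point. The pads swing forward as they close: fully open they stand 13 mm farther back than shut.
Start: joints at [-1.184, 0.241, 0.005, 1.335, 0, 1.571], TCP at [0.189, -0.463, 0.256] pointing down, gripper open.
Joint ranges: [-2.72, 2.72], [-1.05, 1.87], [-1.09, 1.28], [-1.99, 2.15], [-1.42, 1.44], [-3.14, 3.14]. Speed limits (rad/s): [2.79, 2.79, 3.14, 3.14, 3.14, 3.14].

## Interface

Orientations are given as a unit quaternion [x, y, z, w].
In Python, from workcell import env gives the robot as it stands.
- The arm moves only by the tool move_arm, never from a script. Its argument "plan" is a list of rows, each a list of 7 numbers: the turn, a rotation vector about the tool's x, y, z in normalised numbers (1 is 2 pi rad), then the shift along the tool's x, y, z in shares of 80 cm (1.0 is 80 cm), then the opening, from -1 (shut) to 1 (fully open). A call has 1 to 12 rows; each row is the pose to reach, as a shift and turn from the pose commanded when the call began, along the tool's axes at that moment; what a row does not reach only later rows make up. A row lasts 1/12 s, in which the tool goes at most 41.7 mm and 7.16 degrees, less where a joint would pass 70% of its speed; a pose out of reach is approached as far as the arm can. Shift and turn numbers lie between -1 and 1, and a call with a number outside is refused. A call with a gripper value outside its range is refused whole. The fingers move at their own pace and stop on an object; "grip_force" is the grip in N (left out, the last holds). Time passes only in rows, so rows that repeat a pose let the fingers close. It gives the time, the measured TCP pose, the force, the opening and the grip force at its end, in the units of the state.
- env.get_state(): the state, without advancing time (a new reading comes with each control period).
- env.snapshot(name): name is "side" or "top" or "wrist"; returns the picture (420x560x3 uint8, blue, green, red); there is no depth.
- env.get_calibration(name): a dict with "intrinsics" (3x3 intrinsics, pixels), "dist" ([k1, k2, p1, p2, k3] as OpenCV has them; the pictures are not rectified), "rvec" (rotation vector, rad) and "tvec" (3), from world to camera coordinates, as OpenCV has them. Camera axes: x right, y down, z forward; pixel columns grow to the right and rows downward; lengths in m; the calibration is good to about 2 mm. A picture is of the moment at which its call begins: read the wrist's pose just before it. get_calibration takes no time and is no camera call; for the wrist camera it gives the pose at the moment of the call.
- env.job_done(): hands the job in; it is judged then, once.
The state is a dict: "time_s": time; "joints": joint angles; "joint_vel": joint speeds; "joint_torque": joint torques, N m; "tcp_pos": TCP position; "tool_rot": TCP orientation; "wrist_force": force on the tool from outside, world axes, zero at the start; "moment": the same for the moment, N m; "finger_gap": finger opening in m; "grasp_force": force on a finger pad.
Only numpy, scipy, OpenCV 4.12 (cv2) and the standard library are available. Lean on these libraries where they do the work, as an engineer would, in place of code of your own. Each camera call takes 0.05 s, during which the arm holds its last target. There are 200 camera calls.

## Task

One of the three bottle-roller wheels on the rack has a bad bearing. While they stand on their pins, turn each tyre by hand about a quarter turn and leave it turned, feeling how hard it goes; then lift the one wheel that drags off the rack by its hub and put it fully home on the pin in the green tray. Handle the wheels gently, without forcing them on their pins, leave the two free-running wheels where they are and do not disturb anything else.

Things in the scene. Friction and masses are not known exactly. Their poses are not given: they have to be found in the camera images.
- wheel_k: one of three lookalike idler wheels, any on any rack pin; 0.26 kg. Steel square hub tube 30 x 30 x 60 mm tall with a 18 mm square bore right through (1 mm play each side on a pin; it keeps the hub from turning). Black rubber tyre round it, 70 mm across, from 10 to 34 mm above the hub's foot; the hub stands 26 mm out above it. Origin: centre of the hub's foot, z up, x and y square to its flats
- wheel_m: one of three lookalike idler wheels, any on any rack pin; 0.26 kg. Steel square hub tube 30 x 30 x 60 mm tall with a 18 mm square bore right through (1 mm play each side on a pin; it keeps the hub from turning). Black rubber tyre round it, 70 mm across, from 10 to 34 mm above the hub's foot; the hub stands 26 mm out above it. Origin: centre of the hub's foot, z up, x and y square to its flats
- wheel_r: one of three lookalike idler wheels, any on any rack pin; 0.26 kg. Steel square hub tube 30 x 30 x 60 mm tall with a 18 mm square bore right through (1 mm play each side on a pin; it keeps the hub from turning). Black rubber tyre round it, 70 mm across, from 10 to 34 mm above the hub's foot; the hub stands 26 mm out above it. Origin: centre of the hub's foot, z up, x and y square to its flats
- tyre_k: tyre of wheel_k, 70 mm across; origin on the wheel's axis at its lower face, x towards its pip. No stops, any start, no coasting. A free-running tyre takes about 0.02 N m to turn, the bad one, its seal rubbing inside, about 0.2 N m (6 N at the tread); most of that keeps pushing back while the turned tyre is held, as its rubber gives 0.3 rad per N m. Looks and names do not tell which drags
- tyre_m: tyre of wheel_m, 70 mm across; origin on the wheel's axis at its lower face, x towards its pip. No stops, any start, no coasting. A free-running tyre takes about 0.02 N m to turn, the bad one, its seal rubbing inside, about 0.2 N m (6 N at the tread); most of that keeps pushing back while the turned tyre is held, as its rubber gives 0.3 rad per N m. Looks and names do not tell which drags
- tyre_r: tyre of wheel_r, 70 mm across; origin on the wheel's axis at its lower face, x towards its pip. No stops, any start, no coasting. A free-running tyre takes about 0.02 N m to turn, the bad one, its seal rubbing inside, about 0.2 N m (6 N at the tread); most of that keeps pushing back while the turned tyre is held, as its rubber gives 0.3 rad per N m. Looks and names do not tell which drags
- pip_k (a point): top of the small steel pip (5 mm across, 2 to 4 mm high) on the upper face of the tyre of wheel_k, 30.5 mm from its axis; turns with the tyre
- pip_m (a point): top of the small steel pip (5 mm across, 2 to 4 mm high) on the upper face of the tyre of wheel_m, 30.5 mm from its axis; turns with the tyre
- pip_r (a point): top of the small steel pip (5 mm across, 2 to 4 mm high) on the upper face of the tyre of wheel_r, 30.5 mm from its axis; turns with the tyre
- rack: fixed aluminium plate 120 x 430 x 12 mm on the bench, three steel pins in a row along its y, at y = -120, 0, 120 mm. Each: a round shoulder 44 mm across, 8 mm high, on which the hub stands (20 mm above the bench), then a pin to 42 mm above the shoulder: 16 mm square, sides along the plate's x and y, topped by an 8 mm round cone down to 6 mm. Origin: centre of the underside, z up
- tray: fixed green plastic tray 240 x 260 mm, 45 mm high, walls 5 mm; in it a 90 mm square aluminium foot with a single square pin just like those on the rack, its axis at x = 0, y = -30 mm in the tray's frame. Origin: centre of the tray's underside, z up
- tray_seat (a point): centre of the upper face of the shoulder of the tray's pin, 20 mm above the bench: where the hub's foot comes to stand; the pin rises 42 mm above it, its sides along the tray's x and y
- culture_a: bystander, leave alone: amber culture bottle, 48 mm across, 78 mm high with its square white foam cap; stands in the tray, origin centre of the foot
- culture_b: bystander, leave alone: a second such bottle in the tray
- jar: bystander, leave alone: small screw-top jar 36 mm across, 40 mm high, standing on the rack plate's end, origin centre of the foot
- driver: bystander, leave alone: screwdriver 170 mm long lying on the bench; origin at its underside
- beaker: bystander, leave alone: glass beaker 60 mm across, 75 mm high, origin centre of the foot
- washbottle: bystander, leave alone: white wash bottle 60 mm across, 150 mm high, origin centre of the foot
- reagent: bystander, leave alone: glass reagent bottle 68 mm across, 140 mm high, origin centre of the foot

How it is judged:
By the outcome, as a careful person would: the job done as asked, in the order asked, and still so for the second after the job is handed in, with the robot touching nothing.
It also fails if it takes over 72 s, if anything falls off the work surface, if the arm or the gripper's body presses on something with over 40 N, if the wrist force passes 120 N, or if a joint passes its speed limit or range.

## Working session

There is one attempt and no reset: what is moved stays moved. The work goes in short steps, Python scripts to look and compute and a tool call to move; the robot and the scene stay as the last step left them, time stands still between calls to the robot, and variables do not carry over. Pictures are saved under pics/ and viewed, at most 10 in all, crops included, and the job is handed in when it is done.

Besides the shell and the picture viewer there is one more tool, called after "Request:" as name(argument=value, ...) on one line, values as JSON. move_arm: Moves the arm, as the interface text tells. Its arguments: {"type":"object","properties":{"plan":{"type":"array"},"grip_force":{"type":"number"}},"required":["plan"]}

```bash
mkdir -p pics; ls
python3 - <<'E'
from workcell import env
import cv2,numpy as np
print(env.get_state())
a=env.snapshot("side");b=env.snapshot("top")
cv2.imwrite("pics/side0.png",a);cv2.imwrite("pics/top0.png",b)
for n in("side","top","wrist"):print(n,env.get_calibration(n))
E
```

```text
pics
{'time_s': 0.0, 'joints': array([-1.18399697e+00,  2.41386665e-01,  3.71278880e-03,  1.33517960e+00,
        4.21425771e-06,  1.57077619e+00]), 'joint_vel': array([-1.49416553e-04,  4.97304485e-05, -5.66586941e-04, -1.80063665e-03,
        2.26624854e-03, -1.24201601e-03]), 'joint_torque': array([ 2.40379695e-04, -3.72320044e+01,  2.52406758e+01,  1.70105539e-02,
       -6.93180723e-06, -8.87024214e-06]), 'tcp_pos': array([ 0.18839611, -0.46252477,  0.25542167]), 'tool_rot': array([ 9.81354048e-01,  1.92206072e-01, -1.95610447e-04, -1.00980649e-03]), 'wrist_force': array([-0.46310944, -0.36567792,  0.60276009]), 'moment': array([ 0.05674215,  0.03156877, -0.0014669 ]), 'grasp_force': 0.0, 'finger_gap': 0.08554322365319417}
side {'intrinsics': array([[397.19964686,   0.        , 277.73738075],
       [  0.        , 397.19964686, 214.55753458],
       [  0.        ,   0.        ,   1.        ]]), 'dist': array([-0.0709664,  0.       ,  0.       ,  0.       ,  0.       ]), 'rvec': array([ 0.77487616, -2.45686462,  1.22680522]), 'tvec': array([0.50581621, 0.21970137, 0.66309117])}
top {'intrinsics': array([[517.66060458,   0.        , 285.35485355],
       [  0.        , 517.66060458, 207.83810515],
       [  0.        ,   0.        ,   1.        ]]), 'dist': array([-0.16133303,  0.        ,  0.        ,  0.        ,  0.        ]), 'rvec': array([ 2.10439161, -2.14731687,  0.20965454]), 'tvec': array([0.06567604, 0.60272955, 1.10440036])}
wrist {'intrinsics': array([[332.48632617,   0.        , 282.70192715],
       [  0.        , 332.48632617, 212.62849575],
       [  0.        ,   0.        ,   1.        ]]), 'dist': array([-0.00362974,  0.        ,  0.        ,  0.        ,  0.        ]), 'rvec': array([-2.40906806,  1.62021718,  0.23108832]), 'tvec': array([-0.49825735, -0.0354115 ,  0.37965115])}
```

View pics/side0.png

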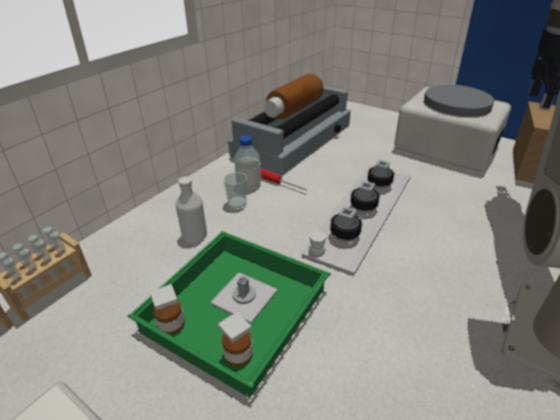

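View pics/top0.png

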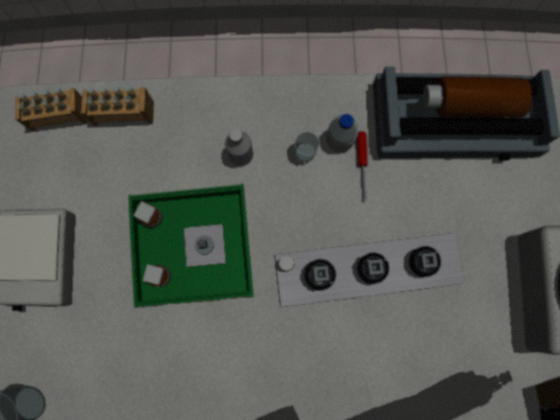

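The side view shows the three wheels with hub tops near (349,213), (368,187), (384,166) and the tray pin near (242,284). In the top view the wheels are near (321,274), (373,267), (426,261) and the tray pin near (204,243).

```bash
cat > h.py <<'E'
import numpy as np,cv2
from scipy.spatial.transform import Rotation as R
def ray(c,p):
    u=cv2.undistortPoints(np.array([[p]],float),c["intrinsics"],c["dist"])[0,0]
    M=cv2.Rodrigues(c["rvec"])[0]
    d=M.T@np.array([*u,1]);return -M.T@c["tvec"],d/np.linalg.norm(d)
def onz(c,p,z):
    o,d=ray(c,p);return o+d*(z-o[2])/d[2]
def tri(l):
    A=np.zeros((3,3));b=np.zeros(3);P=[]
    for c,p in l:
        o,d=ray(c,p);m=np.eye(3)-np.outer(d,d);A+=m;b+=m@o;P.append((o,d))
    x=np.linalg.solve(A,b);return x,[round(1e3*np.linalg.norm((np.eye(3)-np.outer(d,d))@(x-o)),2) for o,d in P]
def proj(c,X):
    return cv2.projectPoints(np.array(X,float).reshape(-1,3),c["rvec"],c["tvec"],c["intrinsics"],c["dist"])[0][:,0]
E
python3 - <<'E'
from h import *
from workcell import env
T=env.get_calibration("top");S=env.get_calibration("side")
np.set_printoptions(precision=4,suppress=True)
for s,t in [((349,213),(321,273)),((368,187),(374,266)),((384,166),(428,260)),((242,281),(204,242))]:print(tri([(S,s),(T,t)]))
print("rack corners",[onz(T,p,.012) for p in [(276,253),(281,305),(462,283),(456,233)]])
print("tray",[onz(T,p,.045) for p in [(129,194),(243,184),(253,297),(135,306)]])
W=env.get_calibration("wrist");M=cv2.Rodrigues(W["rvec"])[0];q=R.from_quat(env.get_state()["tool_rot"]).as_matrix()
print("cam in tool",q.T@(-M.T@W["tvec"]-env.get_state()["tcp_pos"]),"\n",M@q)
E
```

```text
(array([ 0.4523, -0.0216,  0.0759]), [np.float64(3.29), np.float64(3.29)])
(array([ 0.4637, -0.138 ,  0.076 ]), [np.float64(4.27), np.float64(4.27)])
(array([ 0.4744, -0.26  ,  0.0712]), [np.float64(3.58), np.float64(3.58)])
(array([0.5319, 0.238 , 0.044 ]), [np.float64(0.15), np.float64(0.15)])
rack corners [array([0.5074, 0.0767, 0.012 ]), array([0.3889, 0.0675, 0.012 ]), array([ 0.4265, -0.3541,  0.012 ]), array([ 0.5442, -0.348 ,  0.012 ])]
tray [array([0.6458, 0.4137, 0.045 ]), array([0.6636, 0.1492, 0.045 ]), array([0.4075, 0.1289, 0.045 ]), array([0.3902, 0.3928, 0.045 ])]
cam in tool [ 0.0701 -0.0002 -0.1177] 
 [[-0.0006  1.      0.0012]
 [-0.9614 -0.0002 -0.275 ]
 [-0.275  -0.0014  0.9614]]
```

The manual's scale: shifts go in shares of 80 cm and turns go in shares of 2 pi rad. Converting my numbers, 378 mm is 0.4725, 340 mm is 0.425, 17 degrees is 0.0472.

Request:
move_arm(plan=[[0, 0, 0.0194, 0.0463, -0.025, 0.0063, 1], [0, 0, 0.0389, 0.0938, -0.05, 0.0125, 1], [0, 0, 0.0472, 0.1413, -0.075, 0.0188, 1], [0, 0, 0.0472, 0.1888, -0.0988, 0.025, 1], [0, 0, 0.0472, 0.2363, -0.1238, 0.0313, 1], [0, 0, 0.0472, 0.2838, -0.1475, 0.0375, 1], [0, 0, 0.0472, 0.3313, -0.1725, 0.0438, 1], [0, 0, 0.0472, 0.3788, -0.1975, 0.05, 1], [0, 0, 0.0472, 0.425, -0.2213, 0.0563, 1], [0, 0, 0.0472, 0.4725, -0.2463, 0.0625, 1], [0, 0, 0.0472, 0.4725, -0.2463, 0.0625, 1], [0, 0, 0.0472, 0.4725, -0.2463, 0.0625, 1]])

```text
time_s: 1.1
tcp_pos: [0.4663, -0.1346, 0.2051]
tool_rot: [0.999, 0.048, -0.0, -0.001]
wrist_force: [0.0, -0.2, 0.2]
finger_gap: 0.0851
grasp_force: 0.0
```

Run:
```python
from workcell import env
import cv2,numpy as np,pickle
np.set_printoptions(precision=4,suppress=True)
s=env.get_state();c=env.get_calibration("wrist");a=env.snapshot("wrist")
print(s["time_s"],s["tcp_pos"],s["tool_rot"],s["joints"],s["wrist_force"],s["moment"],np.abs(s["joint_vel"]).max())
cv2.imwrite("pics/w1.png",a);pickle.dump((s,c),open("w1.pkl","wb"))
```

```text
1.1 [ 0.4663 -0.1346  0.2051] [ 0.9988  0.0481 -0.0003 -0.0008] [-0.2817  0.2418 -0.1297  1.2004  0.0013  2.7636] [ 0.0213 -0.2147  0.1996] [ 0.0024 -0.022   0.0421] 0.07024354586727198
```

View pics/w1.png

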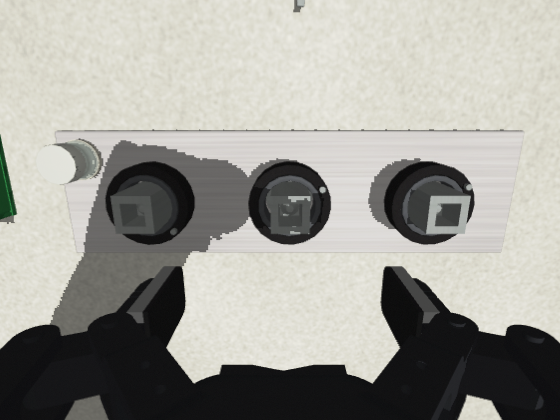

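The wrist view shows the wheels at about (150,203), (290,203) and (430,203), with pips at (173,231), (323,189) and (468,187). The jar is at (65,163), clear of the pin row.

```bash
cat > fit.py <<'E'
from h import *
from scipy.optimize import minimize
th=np.linspace(0,2*np.pi,72)
def model(c,x,y,z0,yaw):
    P=[]
    for z in(z0+.010,z0+.034):P+=[[x+.035*np.cos(t),y+.035*np.sin(t),z] for t in th]
    H=[]
    for z in(z0+.03,z0+.06):
        for k in range(4):
            a=yaw+np.pi/4+k*np.pi/2;H.append([x+.0212*np.cos(a),y+.0212*np.sin(a),z])
    m=np.zeros((840,1120),np.uint8)
    for Q in(P,H):cv2.fillConvexPoly(m,cv2.convexHull((proj(c,Q)*2*16).astype(np.int32)),255,shift=4)
    return m
def mask(img,c,x0,y0,thr=48):
    g=cv2.resize(cv2.cvtColor(img,cv2.COLOR_BGR2GRAY),None,fx=2,fy=2,interpolation=cv2.INTER_LINEAR)
    reg=cv2.dilate(model(c,x0,y0,.02,.09),np.ones((25,25)))
    d=((g<thr)&(reg>0)).astype(np.uint8)*255
    d=cv2.morphologyEx(d,cv2.MORPH_OPEN,np.ones((5,5)))
    k=cv2.findContours(d,cv2.RETR_EXTERNAL,cv2.CHAIN_APPROX_NONE)[0];k=max(k,key=cv2.contourArea)
    m=np.zeros_like(d);cv2.fillConvexPoly(m,cv2.convexHull(k),255);return m
def fitwheel(views,x0,y0,fz=False,yaw=.09,thr=48):
    ms=[(c,mask(i,c,x0,y0,thr)) for i,c in views]
    def f(p):
        e=0
        for c,m in ms:
            M=model(c,x0+p[0]/1e3,y0+p[1]/1e3,.02+(p[2]/1e3 if fz else 0),yaw)
            # hub may stick out of the tyre outline: ignore there
            e+=np.count_nonzero(M!=m)/np.count_nonzero(M)
        return e/len(ms)
    n=3 if fz else 2
    s=np.vstack([np.zeros(n),3*np.eye(n)])
    r=minimize(f,np.zeros(n),method="Nelder-Mead",options=dict(initial_simplex=s,xatol=.02,fatol=1e-5))
    return np.array([x0,y0])+r.x[:2]/1e3,(20+r.x[2] if fz else 20),r.fun
E
python3 - <<'E'
from fit import *
import pickle
s,c=pickle.load(open("w1.pkl","rb"));i=cv2.imread("pics/w1.png")
g=cv2.cvtColor(i,cv2.COLOR_BGR2GRAY);print(g[203,90:200:4])
for x0,y0 in[(.454,-.018),(.464,-.138),(.474,-.258)]:
  for thr in (35,48):print(thr,fitwheel([(i,c)],x0,y0,thr=thr))
q=R.from_quat(s["tool_rot"]).as_matrix();Z=.08
# hub tops by picked corners
for pts in [[(112,197),(148,195),(150,231),(115,232)],[(430,196),(465,196),(468,233),(429,232)]]:
  P=np.array([onz(c,p,Z) for p in pts]);print(P.mean(0),np.linalg.norm(np.diff(P,axis=0),axis=1))
print("rack",[onz(c,p,.012) for p in[(57,130),(522,131),(502,252),(76,252)]])
E
```

```text
[207 101 101 101  28  17  84  84  78  79  79  78  82  82  83  84  58  58
  60  58  60  45  20  17  17  12  51 103]
35 (array([ 0.45314072, -0.02075826]), 20, np.float64(0.20783582089552238))
48 (array([ 0.4535319 , -0.02061962]), 20, np.float64(0.054462621660799335))
35 (array([ 0.46446289, -0.13904297]), 20, np.float64(0.3139956165854095))
48 (array([ 0.46438397, -0.13947553]), 20, np.float64(0.06380313199105145))
35 (array([ 0.47579499, -0.25730975]), 20, np.float64(0.3052064631956912))
48 (array([ 0.47590639, -0.25854141]), 20, np.float64(0.11385957047964465))
[ 0.45434727 -0.01893966  0.08      ] [0.02732914 0.02857339 0.02727459]
[ 0.47716874 -0.25898722  0.08      ] [0.0262058  0.03009187 0.03026087]
rack [array([0.50525715, 0.07671598, 0.012     ]), array([ 0.54484112, -0.34438864,  0.012     ]), array([ 0.42733438, -0.35899364,  0.012     ]), array([0.38582335, 0.0684458 , 0.012     ])]
```

Scaled: -115 mm is -0.1438, -100 mm is -0.125, -45 degrees is -0.125.

Request:
move_arm(plan=[[0, 0, -0.0194, 0, -0.025, 0.01, 1], [0, 0, -0.0389, -0.0013, -0.05, 0.02, 1], [0, 0, -0.0583, -0.0013, -0.075, 0.0313, 1], [0, 0, -0.0778, -0.0013, -0.1, 0.0438, 1], [0, 0, -0.0972, -0.0013, -0.125, 0.0563, 1], [0, 0, -0.1167, -0.0013, -0.1438, 0.0688, 1], [0, 0, -0.125, -0.0013, -0.1438, 0.0688, 1], [0, 0, -0.125, -0.0013, -0.1438, 0.0688, 1], [0, 0, -0.125, -0.0013, -0.1438, 0.0688, 1]])

```text
time_s: 1.9
tcp_pos: [0.4526, -0.0245, 0.1514]
tool_rot: [0.906, 0.423, -0.0, 0.0]
wrist_force: [0.0, 0.7, -0.5]
finger_gap: 0.0854
grasp_force: 0.0
```

```bash
cat > look.py <<'E'
from workcell import env
import pickle,sys
from fit import *
np.set_printoptions(precision=4,suppress=True)
def look(name):
    s=env.get_state();c=env.get_calibration("wrist");a=env.snapshot("wrist")
    cv2.imwrite(f"pics/{name}.png",a);pickle.dump((s,c),open(f"{name}.pkl","wb"));return s,c,a
def yaw(s):
    q=R.from_quat(s["tool_rot"]).as_matrix();return np.degrees(np.arctan2(q[1,0],q[0,0]))
def st():
    s=env.get_state();q=R.from_quat(s["tool_rot"]).as_matrix()
    print("t",s["time_s"],"p",s["tcp_pos"],"yaw",round(yaw(s),2),"tilt",q[:2,2],"F",s["wrist_force"],"Ft",q.T@s["wrist_force"],"M",s["moment"],"gap",s["finger_gap"],s["grasp_force"],"j6",s["joints"][5]);return s
def tocmd(x,y,z=None,yw=None):
    s=env.get_state();q=R.from_quat(s["tool_rot"]).as_matrix()
    d=np.array([x,y,s["tcp_pos"][2] if z is None else z])-s["tcp_pos"]
    print("shift mm",1e3*q.T@d,"turn z",None if yw is None else -(yw-yaw(s)))
E
python3 - <<'E'
from look import *
st();s,c,a=look("w2")
s1,c1=pickle.load(open("w1.pkl","rb"));i1=cv2.imread("pics/w1.png")
for thr in(48,):
  print(fitwheel([(a,c)],.454,-.020,thr=thr));print(fitwheel([(a,c),(i1,c1)],.454,-.020,True,thr=thr))
E
```

```text
t 1.9 p [ 0.4526 -0.0245  0.1514] yaw 50.0 tilt [-0.0003 -0.0004] F [ 0.0003  0.7017 -0.548 ] Ft [ 0.538  -0.4509  0.5477] M [ 0.0062 -0.0351 -0.0063] gap 0.08541105055148174 0.0 j6 2.2151650448737024
(array([ 0.4533, -0.0207]), 20, np.float64(0.05793921423276501))
(array([ 0.4532, -0.0199]), np.float64(16.86833865758345), np.float64(0.036302477606174416))
```

View pics/w2.png

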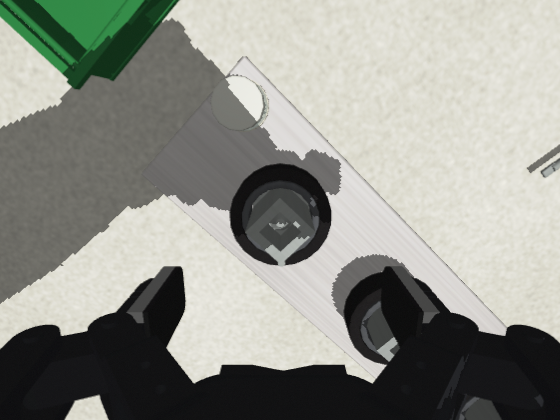

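The wrist view centres wheel A at (281,215), with the jar at (240,103) clear of the finger line. Next I align and descend.

Request:
move_arm(plan=[[0, 0, 0, 0.005, -0.0025, 0, 1], [0, 0, 0, 0.005, -0.0025, 0.025, 1], [0, 0, 0, 0.005, -0.0025, 0.0625, 1], [0, 0, 0, 0.005, -0.0025, 0.1, 1], [0, 0, 0, 0.005, -0.0025, 0.125, 1], [0, 0, 0, 0.005, -0.0025, 0.1325, 1], [0, 0, 0, 0.005, -0.0025, 0.1325, 1], [0, 0, 0, 0.005, -0.0025, 0.1325, 1], [0, 0, 0, 0.005, -0.0025, 0.1325, 1]])

```text
time_s: 2.7
tcp_pos: [0.4556, -0.0194, 0.0468]
tool_rot: [0.906, 0.424, 0.001, 0.001]
wrist_force: [0.1, -0.1, 0.8]
finger_gap: 0.0855
grasp_force: 0.0
```

Run:
```python
from look import *
s=st();tocmd(.4535,-.0203);s,c,a=look("w3")
print(fitwheel([(a,c)],.454,-.020))
```

```text
t 2.7 p [ 0.4556 -0.0194  0.0468] yaw 50.13 tilt [ 0.003  -0.0001] F [ 0.0915 -0.1387  0.8042] Ft [-0.0463  0.1611 -0.8039] M [-0.0545 -0.0014  0.0067] gap 0.0855020599661709 0.0 j6 2.224064283358588
shift mm [-1.979  -1.0221 -0.006 ] turn z None
(array([ 0.4536, -0.0206]), 20, np.float64(0.2077326881818597))
```

View pics/w3.png

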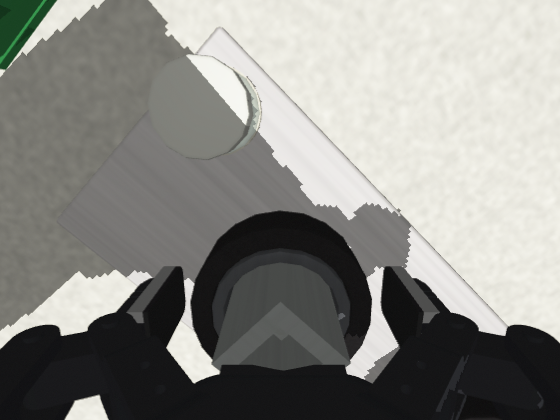

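Wheel A sits between the fingers, about 1 mm to tool −y. I correct that and close gently.

Scaled: -2 mm is -0.0025, -1 mm is -0.0013.

Request:
move_arm(plan=[[0, 0, 0, -0.0025, -0.0013, 0.0013, 1], [0, 0, 0, -0.0025, -0.0013, 0.0013, 1], [0, 0, 0, -0.0025, -0.0013, 0.0013, 1]], grip_force=20)

```text
time_s: 3.0
tcp_pos: [0.4522, -0.0202, 0.0449]
tool_rot: [0.906, 0.424, 0.0, 0.0]
wrist_force: [-0.4, 1.2, -0.4]
finger_gap: 0.0853
grasp_force: 0.0
```

```bash
python3 -c "
from look import *
st();tocmd(.4535,-.0203)"
```

```text
t 3.0 p [ 0.4522 -0.0202  0.0449] yaw 50.15 tilt [ 0.0011 -0.    ] F [-0.4399  1.2006 -0.4285] Ft [ 0.6397 -1.1074  0.428 ] M [-0.0309  0.0352 -0.018 ] gap 0.08527760272449578 0.0 j6 2.2216630050983945
shift mm [0.7215 1.0725 0.0014] turn z None
```

Request:
move_arm(plan=[[0, 0, 0, 0, 0, 0, 0.5], [0, 0, 0, 0, 0, 0, 0.5], [0, 0, 0, 0, 0, 0, 0.5], [0, 0, 0, 0, 0, 0, 0.5], [0, 0, 0, 0, 0, 0, 0.5], [0, 0, 0, 0, 0, 0, 0.5]], grip_force=20)

```text
time_s: 3.5
tcp_pos: [0.4524, -0.0203, 0.0448]
tool_rot: [0.906, 0.424, 0.0, 0.0]
wrist_force: [-0.3, -0.5, 5.7]
finger_gap: 0.0686
grasp_force: 26.4
```

```bash
python3 -c "
from look import *
st();tocmd(.4535,-.0203)"
```

```text
t 3.5 p [ 0.4524 -0.0203  0.0448] yaw 50.16 tilt [ 0.001  -0.0004] F [-0.2515 -0.4996  5.7342] Ft [-0.543   0.1329 -5.7343] M [-0.2302  0.1541 -0.0592] gap 0.06856179185220511 26.39279735992659 j6 2.2215829983906477
shift mm [0.6729 0.8183 0.0011] turn z None
```

Scaled: -46 degrees is -0.1278.

Request:
move_arm(plan=[[0, 0, -0.0111, 0, 0, 0, 0.5], [0, 0, -0.025, 0, 0, 0, 0.5], [0, 0, -0.0389, 0, 0, 0, 0.5], [0, 0, -0.0528, 0, 0, 0, 0.5], [0, 0, -0.0667, 0, 0, 0, 0.5], [0, 0, -0.0806, 0, 0, 0, 0.5], [0, 0, -0.0944, 0, 0, 0, 0.5], [0, 0, -0.1083, 0, 0, 0, 0.5], [0, 0, -0.1194, 0, 0, 0, 0.5], [0, 0, -0.1278, 0, 0, 0, 0.5], [0, 0, -0.1278, 0, 0, 0, 0.5]])

```text
time_s: 4.42
tcp_pos: [0.453, -0.0205, 0.0448]
tool_rot: [0.668, 0.744, 0.0, 0.001]
wrist_force: [0.5, -1.4, 5.3]
finger_gap: 0.0686
grasp_force: 26.3
```

```bash
python3 -c "
from look import *
st();tocmd(.4535,-.0203)"
```

```text
t 4.4167 p [ 0.453  -0.0205  0.0448] yaw 96.19 tilt [ 0.0021 -0.0008] F [ 0.4858 -1.4314  5.2574] Ft [-1.4807  0.3389 -5.2553] M [-0.2926 -0.154  -0.023 ] gap 0.06858897006658439 26.305118119867075 j6 1.4179528754743238
shift mm [0.1313 0.4904 0.0008] turn z None
```

Scaled: -46 degrees is -0.1278.

Request:
move_arm(plan=[[0, 0, -0.0111, 0, 0, 0, 0.5], [0, 0, -0.025, 0, 0, 0, 0.5], [0, 0, -0.0389, 0, 0, 0, 0.5], [0, 0, -0.0528, 0, 0, 0, 0.5], [0, 0, -0.0667, 0, 0, 0, 0.5], [0, 0, -0.0806, 0, 0, 0, 0.5], [0, 0, -0.0944, 0, 0, 0, 0.5], [0, 0, -0.1083, 0, 0, 0, 0.5], [0, 0, -0.1194, 0, 0, 0, 0.5], [0, 0, -0.1278, 0, 0, 0, 0.5], [0, 0, -0.1278, 0, 0, 0, 0.5], [0, 0, -0.1278, 0, 0, 0, 0.5]])

```text
time_s: 5.42
tcp_pos: [0.4535, -0.0202, 0.0448]
tool_rot: [0.325, 0.946, 0.0, 0.001]
wrist_force: [3.9, -0.7, 4.3]
finger_gap: 0.0681
grasp_force: 26.2
```

```bash
python3 -c "
from look import *
st();tocmd(.4535,-.0203)"
```

```text
t 5.4167 p [ 0.4535 -0.0202  0.0448] yaw 142.03 tilt [ 0.0029 -0.    ] F [ 3.9098 -0.7381  4.2879] Ft [-3.5464  1.8312 -4.2764] M [-0.1641 -0.6673 -0.0407] gap 0.06812021214799094 26.204284968671345 j6 0.6181444443237627
shift mm [-0.0861 -0.1012  0.    ] turn z None
```

Scaled: -105 mm is -0.1313, -87 mm is -0.1088.

Request:
move_arm(plan=[[0, 0, 0, 0, 0, 0, 1], [0, 0, 0, 0, 0, 0, 1], [0, 0, 0, 0, 0, 0, 1], [0, 0, 0, 0, 0, -0.0188, 1], [0, 0, 0, 0, 0, -0.0625, 1], [0, 0, 0, 0, 0, -0.1063, 1], [0, 0, 0, 0, 0, -0.1313, 1], [0, 0, 0, -0.0125, -0.0138, -0.1313, 1], [0, 0, 0, -0.045, -0.0475, -0.1313, 1], [0, 0, 0, -0.0775, -0.0813, -0.1313, 1], [0, 0, 0, -0.1025, -0.1088, -0.1313, 1], [0, 0, 0, -0.1025, -0.1088, -0.1313, 1]])

```text
time_s: 6.42
tcp_pos: [0.4634, -0.1433, 0.1489]
tool_rot: [0.327, 0.945, -0.001, 0.0]
wrist_force: [0.3, 0.9, -0.1]
finger_gap: 0.0856
grasp_force: 0.0
```

Request:
move_arm(plan=[[0, 0, 0, 0, 0, 0, 1], [0, 0, 0, 0, 0, 0, 1]])

```text
time_s: 6.58
tcp_pos: [0.4625, -0.1386, 0.1486]
tool_rot: [0.325, 0.946, 0.0, -0.001]
wrist_force: [-0.1, 0.5, 0.4]
finger_gap: 0.0856
grasp_force: 0.0
```

Run:
```python
from look import *
s=st();s,c,a=look("w4")
for p in((.4540,-.0203),(.4650,-.1395),(.4765,-.2588)):print(fitwheel([(a,c)],*p))
tocmd(.4648,-.1395)
```

```text
t 6.5833 p [ 0.4625 -0.1386  0.1486] yaw 142.12 tilt [-0.0021  0.0012] F [-0.1342  0.5314  0.3792] Ft [ 0.4331  0.3369 -0.3783] M [ 0.0226  0.0314 -0.0008] gap 0.08555619488969184 0.0 j6 0.3695160639684721
(array([ 0.4532, -0.0204]), 20, np.float64(0.049917718047174986))
(array([ 0.4662, -0.1394]), 20, np.float64(0.06497050796725064))
(array([ 0.4736, -0.262 ]), 20, np.float64(0.17790646989227224))
shift mm [-2.5196  0.3154 -0.0053] turn z None
```

View pics/w4.png

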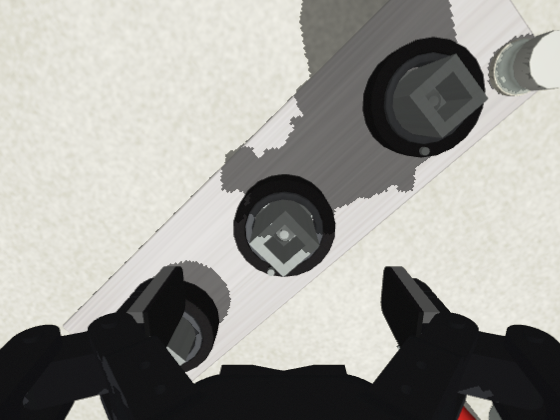

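Wheel A's pip is now at (424,151) and wheel B is centred at (284,226) with its pip at (270,272). Next I descend on B.

Scaled: 104 mm is 0.13, 98 mm is 0.1225.

Request:
move_arm(plan=[[0, 0, 0, -0.0038, 0.0013, 0, 1], [0, 0, 0, -0.0038, 0.0013, 0.025, 1], [0, 0, 0, -0.0038, 0.0013, 0.0625, 1], [0, 0, 0, -0.0038, 0.0013, 0.1, 1], [0, 0, 0, -0.0038, 0.0013, 0.1225, 1], [0, 0, 0, -0.0038, 0.0013, 0.13, 1], [0, 0, 0, -0.0038, 0.0013, 0.13, 1], [0, 0, 0, -0.0038, 0.0013, 0.13, 1], [0, 0, 0, -0.0038, 0.0013, 0.13, 1], [0, 0, 0, -0.0038, 0.0013, 0.13, 1]])

```text
time_s: 7.47
tcp_pos: [0.4678, -0.1404, 0.0469]
tool_rot: [0.324, 0.946, 0.0, 0.002]
wrist_force: [0.3, -0.1, -0.4]
finger_gap: 0.0856
grasp_force: 0.0
```

Run:
```python
from look import *
s=st();tocmd(.4653,-.1394)
def ang(n,p,ctr):
    c=pickle.load(open(n+".pkl","rb"))[1];X=onz(c,p,.057)[:2]-ctr;return np.degrees(np.arctan2(X[1],X[0])),np.linalg.norm(X)
A=np.array([.4536,-.0203]);print(ang("w1",(173,231),A),ang("w4",(424,151),A))
```

```text
t 7.4667 p [ 0.4678 -0.1404  0.0469] yaw 142.18 tilt [ 0.0032 -0.0009] F [ 0.3032 -0.122  -0.4149] Ft [-0.313   0.089   0.4159] M [-0.0223 -0.0171  0.0589] gap 0.08555786103406855 0.0 j6 0.36847873451161095
shift mm [ 2.6038 -0.7487 -0.0089] turn z None
(np.float64(-128.87464788928722), np.float64(0.02972126916496249)) (np.float64(-36.974118314485644), np.float64(0.02943669223835088))
```

Scaled: 2 mm is 0.0025, -1 mm is -0.0013.

Request:
move_arm(plan=[[0, 0, 0, 0.0025, -0.0013, 0.0013, 1], [0, 0, 0, 0.0025, -0.0013, 0.0013, 1], [0, 0, 0, 0.0025, -0.0013, 0.0013, 1]])

```text
time_s: 7.72
tcp_pos: [0.4643, -0.1398, 0.0448]
tool_rot: [0.324, 0.946, 0.0, 0.0]
wrist_force: [-0.3, 0.6, -1.0]
finger_gap: 0.0857
grasp_force: 0.0
```

```bash
python3 -c "
from look import *
st();tocmd(.4653,-.1394)"
```

```text
t 7.7167 p [ 0.4643 -0.1398  0.0448] yaw 142.15 tilt [ 0.0007 -0.0002] F [-0.2756  0.5973 -1.005 ] Ft [0.5848 0.3023 1.0046] M [-0.013  -0.0312  0.0548] gap 0.08570803177603045 0.0 j6 0.3680060222937819
shift mm [-0.5655  0.969   0.0007] turn z None
```

Request:
move_arm(plan=[[0, 0, 0, 0, 0, 0, 0.5], [0, 0, 0, 0, 0, 0, 0.5], [0, 0, 0, 0, 0, 0, 0.5], [0, 0, 0, 0, 0, 0, 0.5], [0, 0, 0, 0, 0, 0, 0.5], [0, 0, 0, 0, 0, 0, 0.5]], grip_force=20)

```text
time_s: 8.22
tcp_pos: [0.4644, -0.1397, 0.0448]
tool_rot: [0.324, 0.946, 0.0, 0.0]
wrist_force: [-1.2, 1.2, 5.7]
finger_gap: 0.0698
grasp_force: 21.8
```

```bash
python3 -c "
from look import *
st();tocmd(.4653,-.1394)"
```

```text
t 8.2167 p [ 0.4644 -0.1397  0.0448] yaw 142.17 tilt [0.0006 0.0001] F [-1.1647  1.1598  5.6588] Ft [ 1.629   0.2043 -5.6594] M [ 0.2245  0.1872 -0.0256] gap 0.0698118913544571 21.837133895605803 j6 0.36795182988010516
shift mm [-0.5282  0.7757  0.0006] turn z None
```

Well centred. I turn B the other way (yaw 142 to 50).

Scaled: 46 degrees is 0.1278.

Request:
move_arm(plan=[[0, 0, 0.0111, 0, 0, 0, 0.5], [0, 0, 0.025, 0, 0, 0, 0.5], [0, 0, 0.0389, 0, 0, 0, 0.5], [0, 0, 0.0528, 0, 0, 0, 0.5], [0, 0, 0.0667, 0, 0, 0, 0.5], [0, 0, 0.0806, 0, 0, 0, 0.5], [0, 0, 0.0944, 0, 0, 0, 0.5], [0, 0, 0.1083, 0, 0, 0, 0.5], [0, 0, 0.1194, 0, 0, 0, 0.5], [0, 0, 0.1278, 0, 0, 0, 0.5], [0, 0, 0.1278, 0, 0, 0, 0.5]])

```text
time_s: 9.13
tcp_pos: [0.4653, -0.1392, 0.0448]
tool_rot: [0.668, 0.744, 0.001, 0.0]
wrist_force: [1.6, 3.2, 4.2]
finger_gap: 0.0699
grasp_force: 21.9
```

```bash
python3 -c "
from look import *
st();tocmd(.4653,-.1394)"
```

```text
t 9.1333 p [ 0.4653 -0.1392  0.0448] yaw 96.18 tilt [0.0022 0.0013] F [1.5614 3.1632 4.2388] Ft [ 2.981   1.903  -4.2312] M [ 0.6526 -0.2758  0.2354] gap 0.06989811364051064 21.900621608365327 j6 1.1711858715096755
shift mm [-0.2523  0.0201 -0.0002] turn z None
```

Scaled: 46 degrees is 0.1278.

Request:
move_arm(plan=[[0, 0, 0.0111, 0, 0, 0, 0.5], [0, 0, 0.025, 0, 0, 0, 0.5], [0, 0, 0.0389, 0, 0, 0, 0.5], [0, 0, 0.0528, 0, 0, 0, 0.5], [0, 0, 0.0667, 0, 0, 0, 0.5], [0, 0, 0.0806, 0, 0, 0, 0.5], [0, 0, 0.0944, 0, 0, 0, 0.5], [0, 0, 0.1083, 0, 0, 0, 0.5], [0, 0, 0.1194, 0, 0, 0, 0.5], [0, 0, 0.1278, 0, 0, 0, 0.5], [0, 0, 0.1278, 0, 0, 0, 0.5], [0, 0, 0.1278, 0, 0, 0, 0.5]])

```text
time_s: 10.13
tcp_pos: [0.4658, -0.1394, 0.0448]
tool_rot: [0.905, 0.425, 0.002, 0.0]
wrist_force: [4.1, 4.5, 2.0]
finger_gap: 0.0698
grasp_force: 22.0
```

```bash
python3 -c "
from look import *
st();tocmd(.4762,-.2588)"
```

```text
t 10.1333 p [ 0.4658 -0.1394  0.0448] yaw 50.35 tilt [0.0034 0.0009] F [4.125  4.525  1.9557] Ft [ 6.1217  0.2925 -1.9378] M [ 0.7108 -0.8519  0.1898] gap 0.06983027412942473 21.98881543474272 j6 1.971076947725317
shift mm [-85.3387  84.1692  -0.0693] turn z None
```

B shows about 0.2 N m, so it drags. C still has to be turned.

Scaled: -105 mm is -0.1313, -85 mm is -0.1063.

Request:
move_arm(plan=[[0, 0, 0, 0, 0, 0, 1], [0, 0, 0, 0, 0, 0, 1], [0, 0, 0, 0, 0, 0, 1], [0, 0, 0, 0, 0, -0.0188, 1], [0, 0, 0, 0, 0, -0.0625, 1], [0, 0, 0, 0, 0, -0.1063, 1], [0, 0, 0, 0, 0, -0.1313, 1], [0, 0, 0, -0.0125, 0.0125, -0.1313, 1], [0, 0, 0, -0.045, 0.045, -0.1313, 1], [0, 0, 0, -0.0775, 0.0775, -0.1313, 1], [0, 0, 0, -0.1063, 0.105, -0.1313, 1], [0, 0, 0, -0.1063, 0.105, -0.1313, 1]])

```text
time_s: 11.13
tcp_pos: [0.4742, -0.2643, 0.149]
tool_rot: [0.907, 0.421, -0.001, 0.002]
wrist_force: [0.3, -0.2, 0.3]
finger_gap: 0.0852
grasp_force: 0.0
```

Request:
move_arm(plan=[[0, 0, 0, 0, 0, 0, 1], [0, 0, 0, 0, 0, 0, 1], [0, 0, 0, 0, 0, 0, 1], [0, 0, 0, 0, 0, 0, 1]])

```text
time_s: 11.47
tcp_pos: [0.4739, -0.2577, 0.1491]
tool_rot: [0.905, 0.425, -0.0, -0.0]
wrist_force: [0.0, 0.3, 0.5]
finger_gap: 0.0852
grasp_force: 0.0
```

Run:
```python
from look import *
s=st();s,c,a=look("w5")
for p in((.4653,-.1394),(.4765,-.2588)):print(fitwheel([(a,c)],*p))
tocmd(.4765,-.2588)
```

```text
t 11.4667 p [ 0.4739 -0.2577  0.1491] yaw 50.25 tilt [-0.0009  0.0005] F [0.0308 0.3352 0.4611] Ft [ 0.2773 -0.1912 -0.461 ] M [ 0.0406  0.0018 -0.0177] gap 0.08521426564287109 0.0 j6 1.766553495674711
(array([ 0.4657, -0.1407]), 20, np.float64(0.044751694186266074))
(array([ 0.4766, -0.2595]), 20, np.float64(0.05878224249868398))
shift mm [ 0.6964  2.5334 -0.0016] turn z None
```

View pics/w5.png

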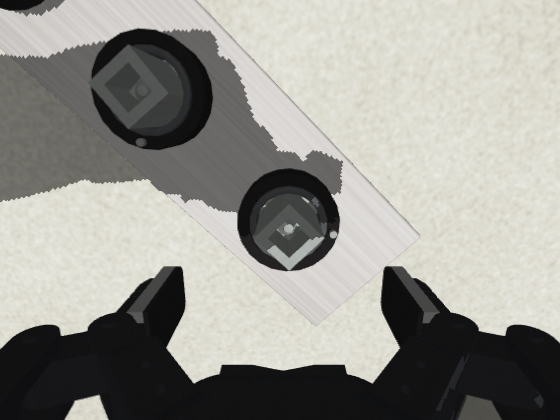

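B's pip is at (141,142), and C is centred at (288,220) with its pip at (333,234).

Scaled: 104 mm is 0.13, 98 mm is 0.1225.

Request:
move_arm(plan=[[0, 0, 0, 0, 0.0038, 0, 1], [0, 0, 0, 0, 0.0038, 0.025, 1], [0, 0, 0, 0, 0.0038, 0.0625, 1], [0, 0, 0, 0, 0.0038, 0.1, 1], [0, 0, 0, 0, 0.0038, 0.1225, 1], [0, 0, 0, 0, 0.0038, 0.13, 1], [0, 0, 0, 0, 0.0038, 0.13, 1], [0, 0, 0, 0, 0.0038, 0.13, 1], [0, 0, 0, 0, 0.0038, 0.13, 1], [0, 0, 0, 0, 0.0038, 0.13, 1], [0, 0, 0, 0, 0.0038, 0.13, 1], [0, 0, 0, 0, 0.0038, 0.13, 1]])

```text
time_s: 12.52
tcp_pos: [0.4772, -0.2611, 0.0464]
tool_rot: [0.906, 0.424, 0.001, 0.001]
wrist_force: [1.0, -0.7, -0.7]
finger_gap: 0.0853
grasp_force: 0.0
```

Run:
```python
from look import *
s=st();tocmd(.4766,-.2592)
def ang(n,p,ctr):
    c=pickle.load(open(n+".pkl","rb"))[1];X=onz(c,p,.057)[:2]-ctr;return np.degrees(np.arctan2(X[1],X[0])),np.linalg.norm(X)
A=np.array([.4655,-.1397]);print(ang("w1",(323,189),A),ang("w4",(270,272),A),ang("w5",(141,142),A))
```

```text
t 12.5167 p [ 0.4772 -0.2611  0.0464] yaw 50.16 tilt [ 0.0018 -0.001 ] F [ 1.0304 -0.7362 -0.7266] Ft [0.0945 1.2614 0.7292] M [-0.0402 -0.0376  0.0149] gap 0.08531632746393589 0.0 j6 1.76543663674759
shift mm [ 1.0879 -1.6837 -0.0029] turn z None
(np.float64(-55.2517807524352), np.float64(0.030849854339589432)) (np.float64(-55.72991734182122), np.float64(0.030508651639242386)) (np.float64(-141.73534575904978), np.float64(0.03021499348265507))
```

Scaled: -1 mm is -0.0013.

Request:
move_arm(plan=[[0, 0, 0, 0.0013, -0.0013, 0.0013, 1], [0, 0, 0, 0.0013, -0.0013, 0.0013, 1], [0, 0, 0, 0.0013, -0.0013, 0.0013, 1], [0, 0, 0, 0.0013, -0.0013, 0.0013, 1]])

```text
time_s: 12.85
tcp_pos: [0.4764, -0.2593, 0.0443]
tool_rot: [0.906, 0.424, -0.0, -0.0]
wrist_force: [0.0, -0.1, -0.1]
finger_gap: 0.0856
grasp_force: 0.0
```

```bash
python3 -c "
from look import *
st();tocmd(.4766,-.2592)"
```

```text
t 12.85 p [ 0.4764 -0.2593  0.0443] yaw 50.16 tilt [-0.0001  0.0001] F [ 0.0246 -0.0532 -0.0934] Ft [-0.0251  0.053   0.0934] M [-0.0548  0.0827 -0.0086] gap 0.08556113831684779 0.0 j6 1.7675984269419895
shift mm [ 0.2263  0.1303 -0.    ] turn z None
```

Request:
move_arm(plan=[[0, 0, 0, 0, 0, 0, 0.5], [0, 0, 0, 0, 0, 0, 0.5], [0, 0, 0, 0, 0, 0, 0.5], [0, 0, 0, 0, 0, 0, 0.5], [0, 0, 0, 0, 0, 0, 0.5], [0, 0, 0, 0, 0, 0, 0.5]], grip_force=20)

```text
time_s: 13.35
tcp_pos: [0.4765, -0.2594, 0.0445]
tool_rot: [0.906, 0.424, 0.0, 0.0]
wrist_force: [-1.0, 0.5, 2.7]
finger_gap: 0.07
grasp_force: 22.5
```

```bash
python3 -c "
from look import *
st();tocmd(.4766,-.2592)"
```

```text
t 13.35 p [ 0.4765 -0.2594  0.0445] yaw 50.16 tilt [ 0.0003 -0.0002] F [-0.9783  0.5194  2.7453] Ft [-0.2279 -1.0829 -2.7457] M [ 0.0253  0.1216 -0.041 ] gap 0.06998893205449658 22.542033498175442 j6 1.7676431549176415
shift mm [ 0.2382 -0.0767 -0.    ] turn z None
```

Scaled: -46 degrees is -0.1278.

Request:
move_arm(plan=[[0, 0, -0.0111, 0, 0, 0, 0.5], [0, 0, -0.025, 0, 0, 0, 0.5], [0, 0, -0.0389, 0, 0, 0, 0.5], [0, 0, -0.0528, 0, 0, 0, 0.5], [0, 0, -0.0667, 0, 0, 0, 0.5], [0, 0, -0.0806, 0, 0, 0, 0.5], [0, 0, -0.0944, 0, 0, 0, 0.5], [0, 0, -0.1083, 0, 0, 0, 0.5], [0, 0, -0.1194, 0, 0, 0, 0.5], [0, 0, -0.1278, 0, 0, 0, 0.5], [0, 0, -0.1278, 0, 0, 0, 0.5]])

```text
time_s: 14.27
tcp_pos: [0.4768, -0.2595, 0.0446]
tool_rot: [0.668, 0.744, 0.0, 0.0]
wrist_force: [0.7, -0.3, 2.6]
finger_gap: 0.07
grasp_force: 22.6
```

```bash
python3 -c "
from look import *
st()"
```

```text
t 14.2667 p [ 0.4768 -0.2595  0.0446] yaw 96.21 tilt [ 0.0008 -0.0003] F [ 0.6537 -0.3322  2.6114] Ft [-0.402   0.6159 -2.6108] M [-0.0225 -0.0166  0.0491] gap 0.070039817262549 22.55888268817216 j6 0.9639517095304128
```

Scaled: -46 degrees is -0.1278.

Request:
move_arm(plan=[[0, 0, -0.0111, 0, 0, 0, 0.5], [0, 0, -0.025, 0, 0, 0, 0.5], [0, 0, -0.0389, 0, 0, 0, 0.5], [0, 0, -0.0528, 0, 0, 0, 0.5], [0, 0, -0.0667, 0, 0, 0, 0.5], [0, 0, -0.0806, 0, 0, 0, 0.5], [0, 0, -0.0944, 0, 0, 0, 0.5], [0, 0, -0.1083, 0, 0, 0, 0.5], [0, 0, -0.1194, 0, 0, 0, 0.5], [0, 0, -0.1278, 0, 0, 0, 0.5], [0, 0, -0.1278, 0, 0, 0, 0.5], [0, 0, -0.1278, 0, 0, 0, 0.5]])

```text
time_s: 15.27
tcp_pos: [0.4769, -0.2594, 0.0446]
tool_rot: [0.325, 0.946, 0.0, 0.001]
wrist_force: [0.7, -0.4, 2.5]
finger_gap: 0.0704
grasp_force: 22.6
```

```bash
python3 -c "
from look import *
st();tocmd(.4655,-.1397,yw=95.4)"
```

```text
t 15.2667 p [ 0.4769 -0.2594  0.0446] yaw 142.04 tilt [ 0.0011 -0.    ] F [ 0.7251 -0.3764  2.537 ] Ft [-0.8055  0.151  -2.5362] M [ 0.136  -0.1874  0.0343] gap 0.07038527769240827 22.553811706602573 j6 0.16411337774572263
shift mm [82.6079 87.3202 -0.0135] turn z 46.64341090371059
```

C is free-running, so B is the bad wheel. I release C and look at the tray pin before fetching B.

Scaled: 148 mm is 0.185, -120 mm is -0.15, 29 degrees is 0.0806.

Request:
move_arm(plan=[[0, 0, 0, 0, 0, 0, 1], [0, 0, 0, 0, 0, 0, 1], [0, 0, 0, 0, 0, 0, 1], [0, 0, 0, 0, 0, -0.0188, 1], [0, 0, 0, 0, 0, -0.0625, 1], [0, 0, 0, 0, 0, -0.1063, 1], [0, 0, 0, 0, 0, -0.1438, 1], [0, 0, 0.0139, 0.0188, 0.03, -0.15, 1], [0, 0, 0.0306, 0.0425, 0.0688, -0.15, 1], [0, 0, 0.0472, 0.0663, 0.1075, -0.15, 1], [0, 0, 0.0639, 0.09, 0.1463, -0.15, 1], [0, 0, 0.0806, 0.1138, 0.185, -0.15, 1]])

```text
time_s: 16.27
tcp_pos: [0.4949, -0.0853, 0.1642]
tool_rot: [0.554, 0.833, -0.0, -0.0]
wrist_force: [0.6, -0.3, 0.3]
finger_gap: 0.0853
grasp_force: 0.0
```

```bash
python3 -c "
from look import *
st();tocmd(.5319,.238,.16,94.3)"
```

```text
t 16.2667 p [ 0.4949 -0.0853  0.1642] yaw 112.78 tilt [-0.0003 -0.    ] F [ 0.5709 -0.2658  0.25  ] Ft [-0.4661  0.4234 -0.2502] M [ 0.0255 -0.0302 -0.0331] gap 0.08531595386375969 0.0 j6 1.0026372718681607
shift mm [283.7522 159.2572   4.2001] turn z 18.47877073376
```

Scaled: 280 mm is 0.35, 248 mm is 0.31, 18 degrees is 0.05.

Request:
move_arm(plan=[[0, 0, 0.0167, 0.0438, 0.025, 0.0013, 1], [0, 0, 0.0333, 0.0875, 0.05, 0.0025, 1], [0, 0, 0.05, 0.1325, 0.075, 0.0038, 1], [0, 0, 0.05, 0.1775, 0.1, 0.005, 1], [0, 0, 0.05, 0.2213, 0.125, 0.005, 1], [0, 0, 0.05, 0.2663, 0.15, 0.005, 1], [0, 0, 0.05, 0.31, 0.175, 0.005, 1], [0, 0, 0.05, 0.35, 0.1963, 0.005, 1], [0, 0, 0.05, 0.35, 0.1963, 0.005, 1], [0, 0, 0.05, 0.35, 0.1963, 0.005, 1], [0, 0, 0.05, 0.35, 0.1963, 0.005, 1], [0, 0, 0.05, 0.35, 0.1963, 0.005, 1]])

```text
time_s: 17.27
tcp_pos: [0.5292, 0.2312, 0.16]
tool_rot: [0.675, 0.738, -0.001, -0.0]
wrist_force: [-0.1, -0.7, 0.2]
finger_gap: 0.0852
grasp_force: 0.0
```

Run:
```python
from look import *
st();s,c,a=look("w6")
p=proj(c,[.5319,.238,.05])[0].astype(int);print(p)
x,y=max(p[0]-100,0),max(p[1]-75,0)
k=a[y:y+150,x:x+200];print(x,y);cv2.imwrite("pics/w6c.png",cv2.resize(k,None,fx=4,fy=4,interpolation=cv2.INTER_CUBIC))
```

```text
t 17.2667 p [0.5292 0.2312 0.16  ] yaw 95.07 tilt [-0.0011 -0.0009] F [-0.105  -0.6676  0.1692] Ft [-0.6558 -0.1638 -0.1684] M [-0.0473 -0.0244  0.0245] gap 0.08520249143524569 0.0 j6 1.894393906163582
[287 210]
187 135
```

View pics/w6c.png

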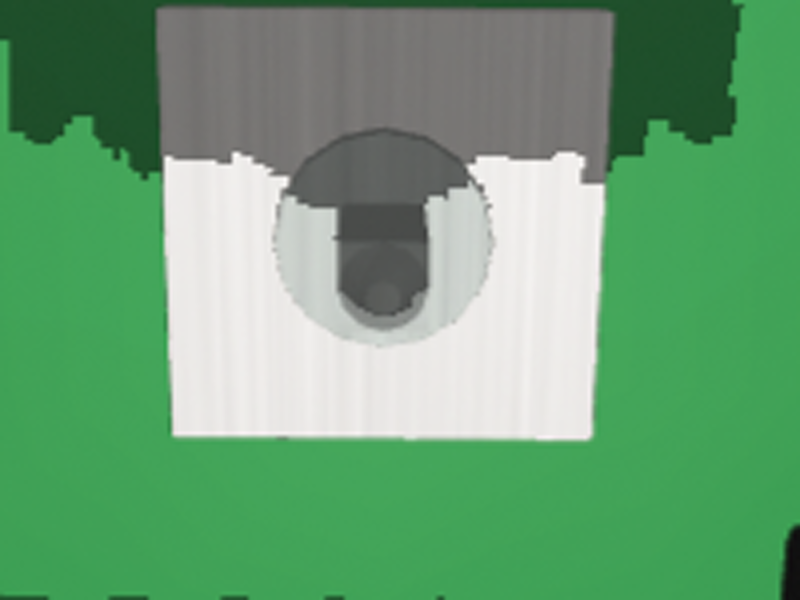

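Run:
```python
from look import *
s,c=pickle.load(open("w6.pkl","rb"))
f=lambda p:(p[0]/4-.375+187,p[1]/4-.375+135)
P=np.array([onz(c,f(p),.012) for p in[(157,8),(614,11),(592,438),(173,436)]])
print(P,"mean",P.mean(0))
for i in range(4):
    d=P[(i+1)%4]-P[i];print(np.linalg.norm(d),np.degrees(np.arctan2(d[1],d[0])))
print("shoulder",onz(c,f((384,237.5)),.02),"tip",onz(c,f((384,297)),.062))
E=[onz(c,f(p),.02) for p in[(275,238),(493,238),(384,128),(384,347)]];print(np.linalg.norm(E[0]-E[1]),np.linalg.norm(E[2]-E[3]))
st()
S=env.get_calibration("side");T=env.get_calibration("top")
print(proj(S,[P.mean(0),[.532,.238,.062]]),"height by tri:",tri([(c,f((384,297))),(S,(242,281)),(T,(204,242))]))
```

```text
[[0.48   0.283  0.012 ]
 [0.5689 0.2903 0.012 ]
 [0.5762 0.2016 0.012 ]
 [0.4871 0.1941 0.012 ]] mean [0.5281 0.2423 0.012 ]
0.08914407979992219 4.673534041610931
0.0890232059553046 -85.27453301011532
0.0894242445637244 -175.21756712082782
0.0891933555656117 94.54550010194102
shoulder [0.528  0.2431 0.02  ] tip [0.5282 0.2423 0.062 ]
0.043222915403995386 0.04446489395319866
t 17.3167 p [0.5294 0.231  0.1602] yaw 95.04 tilt [-0.0007 -0.0006] F [ 0.2245 -0.5877  0.8223] Ft [-0.6056  0.1714 -0.8221] M [0.0446 0.0156 0.0109] gap 0.08537689904505605 0.0 j6 1.8944387747281242
[[243.416  295.0406]
 [241.3348 274.1102]] height by tri: (array([0.5304, 0.2382, 0.0455]), [np.float64(1.9), np.float64(1.1), np.float64(1.28)])
```

The tray foot, shoulder circle (crop centre 384,237) and pin tip (384,297) agree on a pin at (0.528, 0.2424), yaw 4.7°. Now I go to wheel B.

Scaled: -364 mm is -0.455, -350 mm is -0.4375.

Request:
move_arm(plan=[[0, 0, 0, -0.025, -0.0063, 0, 1], [0, 0, 0, -0.0688, -0.0175, 0.0025, 1], [0, 0, 0, -0.1163, -0.03, 0.005, 1], [0, 0, 0, -0.1638, -0.0438, 0.0075, 1], [0, 0, 0, -0.2113, -0.0563, 0.01, 1], [0, 0, 0, -0.2588, -0.0688, 0.0125, 1], [0, 0, 0, -0.3063, -0.0813, 0.0125, 1], [0, 0, 0, -0.3538, -0.0938, 0.0125, 1], [0, 0, 0, -0.4013, -0.1063, 0.0125, 1], [0, 0, 0, -0.4375, -0.1163, 0.0125, 1], [0, 0, 0, -0.455, -0.12, 0.0125, 1], [0, 0, 0, -0.455, -0.12, 0.0125, 1]])

```text
time_s: 18.32
tcp_pos: [0.4653, -0.1428, 0.1507]
tool_rot: [0.677, 0.736, -0.0, 0.001]
wrist_force: [-0.1, 0.1, -0.4]
finger_gap: 0.0857
grasp_force: 0.0
```

Request:
move_arm(plan=[[0, 0, 0, 0, 0, 0, 1], [0, 0, 0, 0, 0, 0, 1], [0, 0, 0, 0, 0, 0, 1]])

```text
time_s: 18.57
tcp_pos: [0.4666, -0.138, 0.1504]
tool_rot: [0.674, 0.738, 0.0, -0.0]
wrist_force: [0.1, 0.3, 0.0]
finger_gap: 0.0856
grasp_force: 0.0
```

Run:
```python
from look import *
st();s,c,a=look("w7")
for p in((.4543,-.0203),(.4655,-.1397)):print(fitwheel([(a,c)],*p))
p=proj(c,[.4655,-.1397,.06])[0].astype(int)
x,y=max(p[0]-100,0),max(p[1]-75,0)
k=a[y:y+150,x:x+200];print(x,y);cv2.imwrite("pics/w7c.png",cv2.resize(k,None,fx=4,fy=4,interpolation=cv2.INTER_CUBIC))
tocmd(.4655,-.1397,.083,95.4)
```

```text
t 18.5667 p [ 0.4666 -0.138   0.1504] yaw 95.2 tilt [-0.      0.0003] F [0.0591 0.3018 0.0166] Ft [ 0.2952  0.0862 -0.0165] M [ 0.0023  0.0027 -0.0153] gap 0.08561315564551988 0.0 j6 1.1923102130875547
(array([ 0.4533, -0.0186]), 20, np.float64(0.01745323628394772))
(array([ 0.4657, -0.1402]), 20, np.float64(0.09508664506732456))
180 155
shift mm [-1.8268 -1.3692 67.3567] turn z -0.1638552141296259
```

View pics/w7c.png

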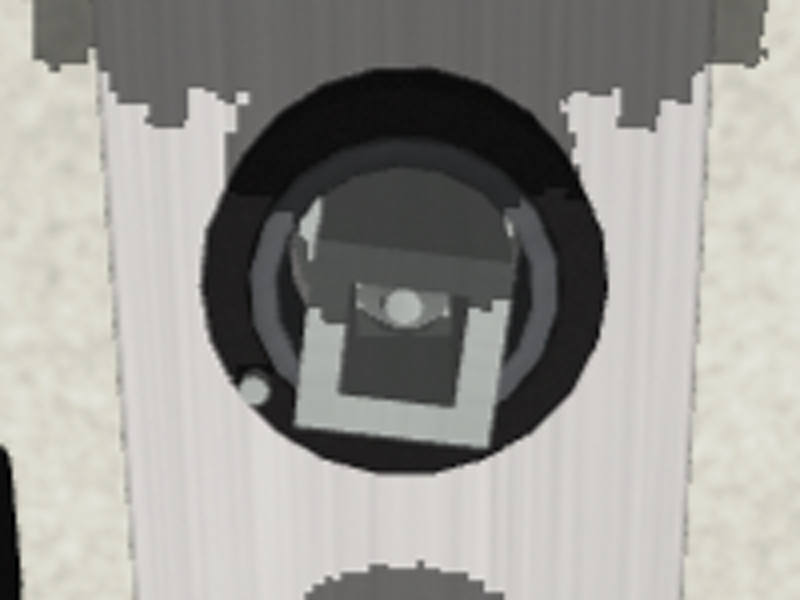

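The hub of B is twisted about 6° clockwise on its pin within its play (crop corners 318,236; 517,265; 490,447; 295,425). I measure that and grip along it.

Run:
```python
from look import *
s,c=pickle.load(open("w7.pkl","rb"))
f=lambda p:(p[0]/4-.375+180,p[1]/4-.375+155)
P=np.array([onz(c,f(p),.08) for p in[(318,236),(517,265),(490,447),(295,425)]])
print("mean",P.mean(0),"bottom-edge mid",P[2:].mean(0))
for i in range(4):
    d=P[(i+1)%4]-P[i];print(np.linalg.norm(d),np.degrees(np.arctan2(d[1],d[0])))
Q=np.array([onz(c,f(p),.08) for p in[(357,284),(466,297),(455,408),(339,393)]]);print("bore",Q.mean(0))
print("pin tip",onz(c,f((403,308)),.062))
P2=P[2:].mean(0);d=P[2]-P[3];n=np.array([-d[1],d[0]])/np.linalg.norm(d[:2]);print("centre from edge",P2[:2]+.015*n)
```

```text
mean [ 0.4657 -0.1392  0.08  ] bottom-edge mid [ 0.4652 -0.1542  0.08  ]
0.029712374615043002 -3.4700277587351933
0.029575658301060383 -91.68148861986343
0.03018536215056208 178.18712440213875
0.03043768939770673 87.40102379863576
bore [ 0.4656 -0.1394  0.08  ]
pin tip [ 0.4653 -0.1396  0.062 ]
centre from edge [ 0.4656 -0.1392]
```

Scaled: 67 mm is 0.0838, 60 mm is 0.075, 7 degrees is 0.0194.

Request:
move_arm(plan=[[0, 0, 0.0111, -0.0013, -0.0013, 0.0125, 1], [0, 0, 0.0194, -0.0013, -0.0013, 0.0313, 1], [0, 0, 0.0194, -0.0013, -0.0013, 0.0563, 1], [0, 0, 0.0194, -0.0013, -0.0013, 0.075, 1], [0, 0, 0.0194, -0.0013, -0.0013, 0.0838, 1], [0, 0, 0.0194, -0.0013, -0.0013, 0.0838, 1], [0, 0, 0.0194, -0.0013, -0.0013, 0.0838, 1], [0, 0, 0.0194, -0.0013, -0.0013, 0.0838, 1], [0, 0, 0.0194, -0.0013, -0.0013, 0.0838, 1], [0, 0, 0.0194, -0.0013, -0.0013, 0.0838, 1]])

```text
time_s: 19.45
tcp_pos: [0.4665, -0.1399, 0.0843]
tool_rot: [0.718, 0.696, 0.001, 0.001]
wrist_force: [0.5, -0.7, 0.1]
finger_gap: 0.0855
grasp_force: 0.0
```

```bash
python3 -c "
from look import *
st();tocmd(.4656,-.1394,.083,88)"
```

```text
t 19.45 p [ 0.4665 -0.1399  0.0843] yaw 88.17 tilt [ 0.0019 -0.0005] F [ 0.4545 -0.6992  0.1258] Ft [-0.6844  0.4768 -0.1245] M [0.0727 0.0354 0.0226] gap 0.08549803203769481 0.0 j6 1.31151797468594
shift mm [ 0.427  -0.9639  1.2673] turn z 0.16730192101606178
```

Scaled: 1 mm is 0.0013.

Request:
move_arm(plan=[[0, 0, 0, 0, 0, 0.0013, 1], [0, 0, 0, 0, 0, 0.0013, 1], [0, 0, 0, 0, 0, 0.0013, 0.4], [0, 0, 0, 0, 0, 0.0013, -0.1], [0, 0, 0, 0, 0, 0.0013, -0.6], [0, 0, 0, 0, 0, 0.0013, -0.6], [0, 0, 0, 0, 0, 0.0013, -0.6], [0, 0, 0, 0, 0, 0.0013, -0.6], [0, 0, 0, 0, 0, 0.0013, -0.6], [0, 0, 0, 0, 0, 0.0013, -0.6], [0, 0, 0, 0, 0, 0.0013, -0.6]], grip_force=35)

```text
time_s: 20.37
tcp_pos: [0.4656, -0.1397, 0.0824]
tool_rot: [0.718, 0.696, -0.0, -0.0]
wrist_force: [-2.0, -0.6, 2.5]
finger_gap: 0.0296
grasp_force: 35.2
```

```bash
python3 -c "
from look import *
st();tocmd(.4656,-.1394,.083,88)"
```

```text
t 20.3667 p [ 0.4656 -0.1397  0.0824] yaw 88.16 tilt [-0.0003 -0.0001] F [-1.9739 -0.5835  2.4712] Ft [-0.6468 -1.9548 -2.4706] M [-0.0108  0.2686  0.0234] gap 0.029577251299051335 35.167025327682495 j6 1.3115054202012555
shift mm [ 0.296  -0.0088 -0.5899] turn z 0.1600555732808573
```

Scaled: -7 degrees is -0.0194.

Request:
move_arm(plan=[[0, 0, -0.0056, 0, 0, 0, -0.6], [0, 0, -0.0139, 0, 0, 0, -0.6], [0, 0, -0.0194, 0, 0, 0, -0.6], [0, 0, -0.0194, 0, 0, 0, -0.6], [0, 0, -0.0194, 0, 0, 0, -0.6]])

```text
time_s: 20.78
tcp_pos: [0.4662, -0.14, 0.0824]
tool_rot: [0.675, 0.738, 0.0, 0.001]
wrist_force: [-0.2, -1.0, 1.5]
finger_gap: 0.0292
grasp_force: 35.0
```

```bash
python3 -c "
from look import *
st()"
```

```text
t 20.7833 p [ 0.4662 -0.14    0.0824] yaw 95.1 tilt [ 0.0009 -0.0006] F [-0.1803 -0.9689  1.5028] Ft [-0.95   -0.2645 -1.5024] M [-0.2302 -0.1346 -0.0021] gap 0.02916583651670002 34.96828615665436 j6 1.1902485385855317
```

Scaled: -22 mm is -0.0275, -16 mm is -0.02.

Request:
move_arm(plan=[[0, 0, 0, 0, 0, -0.005, -0.6], [0, 0, 0, 0, 0, -0.0125, -0.6], [0, 0, 0, 0, 0, -0.02, -0.6], [0, 0, 0, 0, 0, -0.0275, -0.6]])

```text
time_s: 21.12
tcp_pos: [0.4655, -0.1395, 0.1047]
tool_rot: [0.675, 0.738, -0.0, -0.0]
wrist_force: [0.1, -0.1, -2.9]
finger_gap: 0.0292
grasp_force: 35.0
```

```bash
python3 -c "
from look import *
st()"
```

```text
t 21.1167 p [ 0.4655 -0.1395  0.1047] yaw 95.16 tilt [-0.0007  0.0004] F [ 0.1173 -0.1468 -2.9272] Ft [-0.1581  0.1056  2.9271] M [-0.0036 -0.0405 -0.0044] gap 0.029186540268146998 35.02001702785492 j6 1.1895177161439832
```

Scaled: -88 mm is -0.11, -83 mm is -0.1038.

Request:
move_arm(plan=[[0, 0, 0, 0, 0, -0.01, -0.6], [0, 0, 0, 0, 0, -0.0225, -0.6], [0, 0, 0, 0, 0, -0.0375, -0.6], [0, 0, 0, 0, 0, -0.0563, -0.6], [0, 0, 0, 0, 0, -0.0813, -0.6], [0, 0, 0, 0, 0, -0.1038, -0.6], [0, 0, 0, 0, 0, -0.11, -0.6], [0, 0, 0, 0, 0, -0.11, -0.6], [0, 0, 0, 0, 0, -0.11, -0.6]])

```text
time_s: 21.87
tcp_pos: [0.4657, -0.1397, 0.1923]
tool_rot: [0.675, 0.738, 0.0, 0.0]
wrist_force: [0.2, 0.5, -3.0]
finger_gap: 0.0294
grasp_force: 35.2
```

```bash
python3 -c "
from look import *
st();tocmd(.5281,.2424,.195,94.75)
# where the pin at B was vs tool now: offset tool-to-pin used"
```

```text
t 21.8667 p [ 0.4657 -0.1397  0.1923] yaw 95.16 tilt [ 0.0003 -0.0001] F [ 0.2089  0.546  -3.005 ] Ft [0.5253 0.2562 3.005 ] M [ 0.0286  0.003  -0.0194] gap 0.029402686547792815 35.15621602535248 j6 1.1893246747900588
shift mm [374.8929  96.5611  -2.7119] turn z 0.41100617465399125
```

Scaled: 375 mm is 0.4688, 148 mm is 0.185, 0.4 degrees is 0.0011.

Request:
move_arm(plan=[[0, 0, 0, 0.015, 0.0038, -0.0013, -0.6], [0, 0, 0, 0.0475, 0.0125, -0.0025, -0.6], [0, 0, 0, 0.0913, 0.0238, -0.0038, -0.6], [0, 0, 0, 0.1375, 0.035, -0.0038, -0.6], [0, 0, 0, 0.185, 0.0475, -0.0038, -0.6], [0, 0, 0, 0.2325, 0.06, -0.0038, -0.6], [0, 0, 0, 0.28, 0.0725, -0.0038, -0.6], [0, 0, 0, 0.3275, 0.0838, -0.0038, -0.6], [0, 0, 0, 0.375, 0.0963, -0.0038, -0.6], [0, 0, 0, 0.4225, 0.1088, -0.0038, -0.6], [0, 0, 0.0011, 0.455, 0.1175, -0.0038, -0.6], [0, 0, 0.0011, 0.4688, 0.1206, -0.0038, -0.6]])

```text
time_s: 22.87
tcp_pos: [0.5275, 0.2463, 0.1931]
tool_rot: [0.676, 0.737, -0.001, -0.001]
wrist_force: [0.6, -0.8, -2.9]
finger_gap: 0.0291
grasp_force: 35.1
```

Request:
move_arm(plan=[[0, 0, 0, 0, 0, 0, -0.6], [0, 0, 0, 0, 0, 0, -0.6], [0, 0, 0, 0, 0, 0, -0.6], [0, 0, 0, 0, 0, 0, -0.6], [0, 0, 0, 0, 0, 0, -0.6]])

```text
time_s: 23.28
tcp_pos: [0.5281, 0.241, 0.1953]
tool_rot: [0.678, 0.735, -0.0, 0.0]
wrist_force: [-0.2, 0.0, -2.7]
finger_gap: 0.0297
grasp_force: 35.1
```

```bash
python3 -c "
from look import *
st();tocmd(.5281,.2424,.14,94.75)"
```

```text
t 23.2833 p [0.5281 0.241  0.1953] yaw 94.65 tilt [-0.0003 -0.0004] F [-0.2242  0.0296 -2.6656] Ft [ 0.0486 -0.2201  2.6657] M [-0.0326  0.0151 -0.0214] gap 0.029680097413895108 35.13608515262604 j6 1.917857785255039
shift mm [ 1.4622  0.1229 55.3293] turn z -0.10447032265025769
```

Scaled: 63 mm is 0.0788, 1.5 mm is 0.0019.

Request:
move_arm(plan=[[0, 0, 0, 0.0019, 0, 0.0125, -0.6], [0, 0, 0, 0.0019, 0, 0.035, -0.6], [0, 0, 0, 0.0019, 0, 0.0575, -0.6], [0, 0, 0, 0.0019, 0, 0.0725, -0.6], [0, 0, 0, 0.0019, 0, 0.0788, -0.6], [0, 0, 0, 0.0019, 0, 0.0788, -0.6], [0, 0, 0, 0.0019, 0, 0.0788, -0.6], [0, 0, 0, 0.0019, 0, 0.0788, -0.6], [0, 0, 0, 0.0019, 0, 0.0788, -0.6]])

```text
time_s: 24.03
tcp_pos: [0.5288, 0.2442, 0.1335]
tool_rot: [0.677, 0.736, 0.001, 0.0]
wrist_force: [0.1, -0.4, -2.5]
finger_gap: 0.0291
grasp_force: 35.1
```

```bash
python3 -c "
from look import *
st();tocmd(.5281,.2424,.14,94.75)"
```

```text
t 24.0333 p [0.5288 0.2442 0.1335] yaw 94.76 tilt [0.0022 0.001 ] F [ 0.136  -0.354  -2.4785] Ft [-0.366   0.1007  2.4785] M [ 0.033  -0.015   0.0441] gap 0.02912513828617316 35.086079835891724 j6 1.9204568870108387
shift mm [-1.7669 -0.8562 -6.5138] turn z 0.0067130364967198375
```

Request:
move_arm(plan=[[0, 0, 0, 0, 0, 0, -0.6], [0, 0, 0, 0, 0, 0, -0.6], [0, 0, 0, 0, 0, 0, -0.6], [0, 0, 0, 0, 0, 0, -0.6], [0, 0, 0, 0, 0, 0, -0.6], [0, 0, 0, 0, 0, 0, -0.6]])

```text
time_s: 24.53
tcp_pos: [0.528, 0.244, 0.1323]
tool_rot: [0.677, 0.736, -0.0, -0.0]
wrist_force: [0.2, -0.6, -2.5]
finger_gap: 0.0293
grasp_force: 35.1
```

```bash
python3 -c "
from look import *
st();tocmd(.5281,.2424,.14,94.75)"
```

```text
t 24.5333 p [0.528  0.244  0.1323] yaw 94.76 tilt [-0.0001 -0.    ] F [ 0.1876 -0.5636 -2.4645] Ft [-0.5772  0.1403  2.4645] M [ 0.0442 -0.0337 -0.0182] gap 0.029259399525851448 35.08589565753937 j6 1.9205095450523781
shift mm [-1.5848 -0.025  -7.6954] turn z 0.013652389026646006
```

Scaled: 12 mm is 0.015, -1.5 mm is -0.0019.

Request:
move_arm(plan=[[0, 0, 0, -0.0019, 0, 0, -0.6], [0, 0, 0, -0.0019, 0, 0.0038, -0.6], [0, 0, 0, -0.0019, 0, 0.0075, -0.6], [0, 0, 0, -0.0019, 0, 0.01, -0.6], [0, 0, 0, -0.0019, 0, 0.0125, -0.6], [0, 0, 0, -0.0019, 0, 0.015, -0.6], [0, 0, 0, -0.0019, 0, 0.015, -0.6], [0, 0, 0, -0.0019, 0, 0.015, -0.6], [0, 0, 0, -0.0019, 0, 0.015, -0.6]])

```text
time_s: 25.28
tcp_pos: [0.5282, 0.2425, 0.1204]
tool_rot: [0.677, 0.736, 0.0, 0.0]
wrist_force: [0.3, 0.1, -3.6]
finger_gap: 0.0293
grasp_force: 35.1
```

```bash
python3 -c "
from look import *
st();tocmd(.5281,.2424,.1,94.75)"
```

```text
t 25.2833 p [0.5282 0.2425 0.1204] yaw 94.77 tilt [0.0001 0.0001] F [ 0.2951  0.112  -3.5671] Ft [0.0868 0.3028 3.5671] M [ 0.0082  0.0373 -0.0034] gap 0.02931963216211666 35.08567750453949 j6 1.9180450850489739
shift mm [-0.1256 -0.1336 20.3687] turn z 0.016176843764171167
```

Request:
move_arm(plan=[[0, 0, 0, 0, 0, 0.0013, -0.6], [0, 0, 0, 0, 0, 0.0038, -0.6], [0, 0, 0, 0, 0, 0.0063, -0.6], [0, 0, 0, 0, 0, 0.0088, -0.6], [0, 0, 0, 0, 0, 0.0113, -0.6], [0, 0, 0, 0, 0, 0.0138, -0.6], [0, 0, 0, 0, 0, 0.0138, -0.6], [0, 0, 0, 0, 0, 0.0138, -0.6]])

```text
time_s: 25.95
tcp_pos: [0.528, 0.2424, 0.1091]
tool_rot: [0.677, 0.736, -0.0, -0.0]
wrist_force: [-0.0, -0.3, -2.3]
finger_gap: 0.0293
grasp_force: 35.1
```

```bash
python3 -c "
from look import *
st();tocmd(.5281,.2424,.0824,94.75)"
```

```text
t 25.95 p [0.528  0.2424 0.1091] yaw 94.76 tilt [-0.0005 -0.0002] F [-0.0474 -0.3227 -2.3155] Ft [-0.3172 -0.0729  2.3156] M [ 0.0141 -0.0027  0.0168] gap 0.029283567335216393 35.086069107055664 j6 1.9180642899350397
shift mm [ 0.0191  0.1014 26.6602] turn z 0.010542804708379094
```

Request:
move_arm(plan=[[0, 0, 0, 0, 0, 0.0025, -0.6], [0, 0, 0, 0, 0, 0.0063, -0.6], [0, 0, 0, 0, 0, 0.01, -0.6], [0, 0, 0, 0, 0, 0.0138, -0.6], [0, 0, 0, 0, 0, 0.0175, -0.6], [0, 0, 0, 0, 0, 0.0213, -0.6], [0, 0, 0, 0, 0, 0.025, -0.6], [0, 0, 0, 0, 0, 0.0275, -0.6], [0, 0, 0, 0, 0, 0.0288, -0.6], [0, 0, 0, 0, 0, 0.0288, -0.6], [0, 0, 0, 0, 0, 0.0288, -0.6]])

```text
time_s: 26.87
tcp_pos: [0.5282, 0.2425, 0.0863]
tool_rot: [0.677, 0.736, 0.0, -0.0]
wrist_force: [-0.0, -0.4, -2.9]
finger_gap: 0.0294
grasp_force: 35.1
```

```bash
python3 -c "
from look import *
st();tocmd(.5281,.2424,.0824,94.75)"
```

```text
t 26.8667 p [0.5282 0.2425 0.0863] yaw 94.76 tilt [-0.  0.] F [-0.0369 -0.4068 -2.9125] Ft [-0.4023 -0.0705  2.9125] M [ 0.08    0.0257 -0.025 ] gap 0.029404321651518076 35.08565425872803 j6 1.9180611692385894
shift mm [-0.0704 -0.0792  3.9066] turn z 0.011947664004480885
```

Scaled: 3.5 mm is 0.0044, 3 mm is 0.0038.

Request:
move_arm(plan=[[0, 0, 0, 0, 0, 0.0013, -0.6], [0, 0, 0, 0, 0, 0.0025, -0.6], [0, 0, 0, 0, 0, 0.0038, -0.6], [0, 0, 0, 0, 0, 0.0044, -0.6], [0, 0, 0, 0, 0, 0.0044, -0.6], [0, 0, 0, 0, 0, 0.0044, -0.6]])

```text
time_s: 27.37
tcp_pos: [0.5281, 0.2425, 0.0828]
tool_rot: [0.677, 0.736, -0.0, -0.0]
wrist_force: [-0.7, -0.2, -2.8]
finger_gap: 0.0298
grasp_force: 35.1
```

```bash
python3 -c "
from look import *
st()"
```

```text
t 27.3667 p [0.5281 0.2425 0.0828] yaw 94.77 tilt [-0.0001 -0.    ] F [-0.7312 -0.1918 -2.8479] Ft [-0.1303 -0.7443  2.848 ] M [-0.0596  0.0668  0.0249] gap 0.029842785312383213 35.0858473777771 j6 1.9180245061887542
```

Scaled: 0.8 mm is 0.001, 0.4 mm is 0.0005.

Request:
move_arm(plan=[[0, 0, 0, 0, 0, 0.0005, -0.6], [0, 0, 0, 0, 0, 0.001, -0.6], [0, 0, 0, 0, 0, 0.001, -0.6], [0, 0, 0, 0, 0, 0.001, -0.6]])

```text
time_s: 27.7
tcp_pos: [0.5282, 0.2425, 0.0825]
tool_rot: [0.677, 0.736, 0.0, 0.0]
wrist_force: [-0.6, -0.2, 0.3]
finger_gap: 0.0291
grasp_force: 35.5
```

Scaled: -95 mm is -0.1188, -80 mm is -0.1.

Request:
move_arm(plan=[[0, 0, 0, 0, 0, 0, -0.2], [0, 0, 0, 0, 0, 0, 0.1], [0, 0, 0, 0, 0, 0, 0.2], [0, 0, 0, 0, 0, 0, 0.2], [0, 0, 0, 0, 0, -0.0125, 0.2], [0, 0, 0, 0, 0, -0.0375, 0.2], [0, 0, 0, 0, 0, -0.0688, 0.2], [0, 0, 0, 0, 0, -0.1, 0.2], [0, 0, 0, 0, 0, -0.1188, 0.2], [0, 0, 0, 0, 0, -0.1188, 0.2], [0, 0, 0, 0, 0, -0.1188, 0.2], [0, 0, 0, 0, 0, -0.1188, 0.2]])

```text
time_s: 28.7
tcp_pos: [0.5277, 0.2423, 0.1765]
tool_rot: [0.677, 0.736, -0.0, -0.0]
wrist_force: [0.4, 1.0, -0.4]
finger_gap: 0.051
grasp_force: 0.0
```

Run:
```python
from look import *
st();s,c,a=look("w8");t=env.snapshot("side");cv2.imwrite("pics/s8.png",t)
for z in (.02,.025,.03):print(z,proj(c,[[.528,.2424,z+.06]]))
print(fitwheel([(a,c)],.528,.2424),fitwheel([(a,c),(t,env.get_calibration("side"))],.528,.2424,True))
o=np.hstack([a,t])[:,:];cv2.imwrite("pics/m8.png",np.hstack([a[:,:400],t[:400].copy() if 0 else t[:, 100:500]]))
```

```text
t 28.7 p [0.5277 0.2423 0.1765] yaw 94.76 tilt [-0.0009 -0.0004] F [ 0.387   1.031  -0.3949] Ft [0.9955 0.4717 0.3941] M [ 0.0154 -0.0065  0.0414] gap 0.051009140969551045 0.0 j6 1.9180502377824233
0.02 [[283.1181 225.3298]]
0.025 [[283.1158 227.6751]]
0.03 [[283.1133 230.125 ]]
(array([0.5284, 0.2422]), 20, np.float64(0.06657934948701157)) (array([0.5287, 0.2407]), np.float64(10.808153259425136), np.float64(0.19979662683525345))
```

View pics/m8.png

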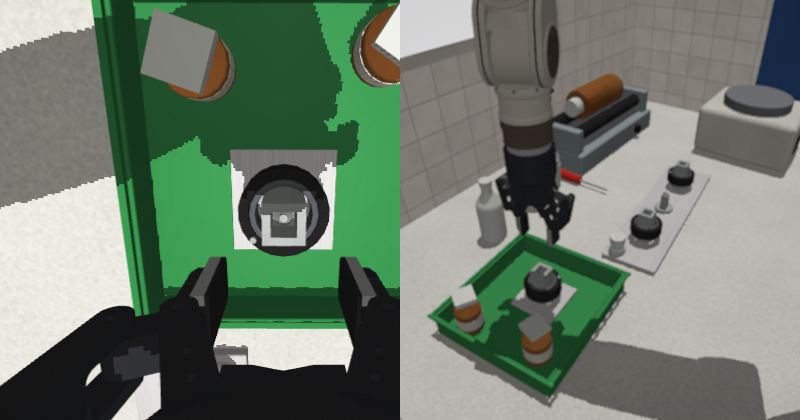

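```bash
python3 -c "
from workcell import env
print(env.job_done())"
```

```text
the job is handed in; nothing more can be done
None
```

The middle wheel is the bad one: its tyre took about 0.2 N m to turn, while the other two stayed below about 0.05 N m. I turned all three tyres about a quarter turn, though only the first two were checked in pictures (92° and 86°). I lifted the bad wheel by its hub and set it down on the tray pin, at the pick-up height with its weight on the shoulder, and handed the job in after about 29 s.

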